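# Feed a bar into the bench shear with the push stick

## Robot

A 6-joint arm with a two-finger parallel gripper is mounted at the origin on the work surface. World frame = base frame: x ahead of the robot, y to its left, z up, the work surface at z = 0. Lengths are in m, angles in rad, forces in N, time in s.
With the tool pointing down it reaches from about 0.425 to 0.95 m from the base axis. Payload 3.5 kg.
Tool frame: the origin (TCP) lies midway between the tips of the shut fingers; the grasp point (between the pads) lies 19 mm behind it; z points along the fingers, y is the line along which they close (so a half turn about z gives the same grasp; the last joint's range is limited). The gripper opens to 85 mm and grips with 20 to 120 N. Pads are 22 mm wide; open, the fingers measure 114 mm over their backs; the gripper's body (76 mm by 85 mm) begins 54 mm behind the grasp point. The pads swing forward as they close: fully open they stand 13 mm farther back than shut.
Start: joints at [0.976, 0.286, 1.577, -0, 1.279, -0.15], TCP at [0.29, 0.609, 0.231] pointing down, gripper open.
Joint ranges: [-2.77, 2.77], [-0.9, 2.22], [0.21, 2.48], [-1.53, 4.67], [0.24, 2.81], [-2.84, 2.84]. Speed limits (rad/s): [2.79, 2.79, 3.14, 3.14, 3.14, 3.14].

## Interface

Orientations are given as a unit quaternion [x, y, z, w].
In Python, from plant import get_state, read_camera, ctrl gives the robot as it stands.
- The arm moves only by the shell command python3 -m crank 'ROWS' [FORCE]. ROWS is JSON, a list of rows, each a list of 3 entries, a list of its own where there are three numbers: the shift along the tool's x, y, z in mm, then the turn about the tool's z in degrees, then the closure in counts, from 0 (fully open) to 255 (shut). In form: [[[tx, ty, tz], yaw, claw], ...]. A call has 1 to 10 rows; each row is the pose to reach, as a shift and turn from the pose commanded when the call began, along the tool's axes at that moment; what a row does not reach only later rows make up. A row lasts 1/10 s, in which the tool goes at most 50 mm and 8.59 degrees, less where a joint would pass 70% of its speed; a pose out of reach is approached as far as the arm can. A call with a gripper value outside its range is refused whole. The fingers move at their own pace and stop on an object; FORCE is the grip in N (left out, the last holds). Time passes only in rows, so rows that repeat a pose let the fingers close. It gives the time, the measured TCP pose, the force, the opening and the grip force at its end, in the units of the state.
- get_state(): the state, without advancing time (a new reading comes with each control period).
- read_camera(name): name is "side" or "top" or "wrist"; returns a dict with "frame" (400x640x3 uint8, blue, green, red), "range_z" (400x640 float32, m along the optical axis (not along the pixel's ray), 0 where there is no reading), "vfov" (degrees; the focal length in pixels is half the picture's height over the tangent of half this angle, whatever the lens; pixels are square), "cx", "cy" (the principal point, pixels), "origin" and "orientation" of the camera in the world. Camera axes: x right, y down, z forward; pixel columns grow to the right and rows downward; lengths in m; the calibration is good to about 2 mm. A picture is of the moment at which its call begins.
- ctrl.sign_off(): hands the job in; it is judged then, once.
The state is a dict: "time": time; "qpos": joint angles; "dq": joint speeds; "joint_efforts": joint torques, N m; "eef_pos": TCP position; "tcp_rot": TCP orientation; "contact_force": force on the tool from outside, world axes, zero at the start; "wrist_torque": the same for the moment, N m; "opening": opening from 0.0 (shut) to 1.0 (fully open); "finger_force": force on a finger pad.
Only numpy, scipy, OpenCV 4.12 (cv2) and the standard library are available. Lean on these libraries where they do the work, as an engineer would, in place of code of your own. Each camera call takes 0.05 s, during which the arm holds its last target. There are 200 camera calls.

## Task

Take the wooden push stick from its rubber mat and use it, from behind, to feed the aluminium bar along the shear's bed and in under the clear guard until the bar is snug against the stop screw of the back stop; you will have to feel for it, as its setting is not known; give the bar a light steady press there, but do not ram it. Keep the robot's fingers off the bar and the guard, leave the bar seated, and put the stick back on its mat, standing on its flat sole, disturbing nothing else on the bench.

Things in the scene. Friction and masses are not known exactly. Their poses are not given: they have to be found in the camera images.
- shear: Grey bench shear fixed to the bench, bed 360 x 120 mm. Origin on the bench surface, straight under the mouth of the guard, on the feed centreline; x = feed direction, z up. The flat bed top is 20 mm above the bench, from x = -190 to +170 mm.
- infeed (a point): Start of the bed, on its top, on the centreline, 190 mm before the mouth. Two steel rails, 46 mm apart inside, 12 mm wide, 12 mm high, run from here to 35 mm before the mouth, then narrow to 40 mm apart at the mouth. Nothing stands over the infeed.
- mouth (a point): Middle of the guard's opening (40 mm wide, 24 mm high), 12 mm above the bed. The guard runs 90 mm on from here along x: steel cheeks 40 mm apart, clear roof whose top is 29 mm above the bed.
- ski_spot (a point): Where the flat of a sprung black ski inside the guard begins, 57 mm past the mouth; its ramp starts 37 mm past the mouth. It rides about 2.5 mm up onto the bar and presses it with about 2.5 N: pushing meets a bump of some 4 to 9 N as the bar's front passes the ramp (45 to 60 mm past the mouth), then a steady drag of 3 to 9 N, which also keeps the bar where it is left.
- head (a point): Top of the shear's crosshead, 101 mm above the bench, 30 mm past the mouth, on uprights beside the guard. A lever on the -y side rises past it to 150 mm above the bench, towards +x.
- backstop: Bracket of the back stop, 60 mm wide, 26 mm high, rigid on the bed, its face 150 to 156 mm past the mouth. Origin on the bed top under the middle of the face that looks to the mouth; x = feed direction. Out of the middle of this face towards the mouth stands a steel stop screw with a 22 mm round pad, centre 13 mm above the bed: the bar's front must meet this pad.
- bar: Aluminium flat bar, 110 x 36 x 16 mm, about 170 g (varies), lying on the bed between the infeed rails in front of the guard. Origin at the centre of its underside; x = feed direction (long axis).
- bar_front (a point): Centre of the bar's leading end face, 55 mm ahead of its origin, 8 mm above its underside.
- bar_tail (a point): Centre of the bar's trailing end face, where the stick pushes, 55 mm behind its origin, 8 mm above its underside. When seated it lies 6 to 40 mm inside the mouth of the guard.
- stick: Wooden push stick, about 120 g: a flat sole 180 x 24 mm, 14 mm thick, with an upright handle block (34 mm along x, 20 mm across y, up to 74 mm above the underside) near its rear. Origin under the handle's centre, on the underside; x points to the blunt nose, 140 mm ahead; the heel is 40 mm behind. It lies on its mat on its sole.
- stick_nose (a point): Centre of the stick's blunt nose face (24 x 14 mm), 140 mm ahead of its origin, 7 mm above its underside.
- stick_grip (a point): Point in the handle to grip across its 20 mm width from above, 50 mm above the stick's underside, over its origin.
- mat: Black rubber mat 240 x 80 mm, 4 mm thick, fixed on the bench. Origin at the centre of its underside; x = its long axis.
- oil: Bystander: grey squeeze bottle, 48 mm diameter, 120 mm high; origin at the centre of its underside.
- jar: Bystander: red jar, 60 mm diameter, 70 mm high; origin at the centre of its underside.
- tape: Bystander: roll of tape lying flat, 100 mm diameter, 24 mm high; origin at the centre of its underside.
- driver: Bystander: blue screwdriver lying on the bench, about 200 mm long.
- screw_hole (a point): Where the stop screw leaves the bracket's face, 13 mm above the bed. The pad's face stands 6 to 34 mm nearer the mouth, set anew each time and not measured: find it by feel. It is rigid once met (the push rises 5 to 8 N per mm). Push on until the force has risen some 8 to 10 N over the drag: that is snug (5 N on the pad is the least); over 20 N is ramming.
Mind the look-alikes: they are no part of the job. Of the things like the stick, leave any that is green, purple or turquoise; of the rest the smaller one is meant.

How it is judged:
By the outcome, as a careful person would: the job done as asked, in the order asked, and still so for the second after the job is handed in, with the robot touching nothing.
It also fails if it takes over 69 s, if anything falls off the work surface, if the arm or the gripper's body presses on something with over 40 N, if the wrist force passes 120 N, or if a joint passes its speed limit or range.

## Working session

There is one attempt and no reset: what is moved stays moved. The work goes in short steps, Python scripts to look and compute and a shell command to move; the robot and the scene stay as the last step left them, time stands still between calls to the robot, and variables do not carry over. Pictures are saved under pics/ and viewed, at most 10 in all, crops included, and the job is handed in when it is done.

```bash
mkdir -p pics; ls
cat > h.py <<'E'
import numpy as np, cv2
from scipy.spatial.transform import Rotation as R
from plant import get_state, read_camera, ctrl
def cam(n):
    c=read_camera(n); c['f']=200/np.tan(np.radians(c['vfov'])/2)
    c['R']=R.from_quat(c['orientation']).as_matrix(); c['o']=np.array(c['origin']); np.save(f'/tmp/{n}.npy',c,allow_pickle=True); return c
def load(n): return np.load(f'/tmp/{n}.npy',allow_pickle=True).item()
def ray(c,u,v,z):
    d=c['R']@np.array([(u-c['cx'])/c['f'],(v-c['cy'])/c['f'],1.]); t=(z-c['o'][2])/d[2]; return c['o']+t*d
def cloud(c):
    v,u=np.mgrid[0:400,0:640]; Z=c['range_z']
    P=np.stack([(u-c['cx'])/c['f']*Z,(v-c['cy'])/c['f']*Z,Z],-1)@c['R'].T+c['o']; P[Z==0]=np.nan; return P
def proj(c,p):
    q=c['R'].T@(np.array(p)-c['o']); return q[:2]/q[2]*c['f']+[c['cx'],c['cy']]
E
python3 - <<'E'
from h import *
s=get_state(); print(s)
for n in ['top','side']:
    c=cam(n); cv2.imwrite(f'pics/{n}0.png',c['frame']); print(n,c['vfov'],c['cx'],c['cy'],c['o'],c['R'].round(3))
E
```

```text
pics
{'time': 0.0, 'qpos': array([ 9.76016915e-01,  2.87183707e-01,  1.57819981e+00, -6.00182021e-06,
        1.27858458e+00, -1.49997546e-01]), 'dq': array([-1.82598601e-03,  4.40898432e-06, -1.39955658e-03,  1.56696598e-03,
       -2.19850795e-03, -1.24183344e-03]), 'joint_efforts': array([ 3.68556484e-04, -4.05988812e+01, -2.92620510e+01, -2.88636886e-05,
        5.82474255e-03,  2.80712136e-06]), 'eef_pos': array([0.29002335, 0.60878272, 0.22992279]), 'tcp_rot': array([ 2.20561300e-01,  9.75372392e-01, -1.10736438e-03, -4.29467442e-04]), 'contact_force': array([-0.79092196,  0.52979938, -0.03869725]), 'wrist_torque': array([ 0.04895602, -0.05105981,  0.00422495]), 'finger_force': 0.0, 'opening': 1.0009712328748104}
top 57.889993594335884 314.6859096507182 200.07365862668752 [ 0.30384842 -0.06267151  1.16040255] [[ 0.078 -0.974  0.212]
 [-0.997 -0.076  0.015]
 [ 0.001 -0.213 -0.977]]
side 45.40100635586337 324.65263326040485 202.9426655416446 [-0.18829415 -0.75513276  0.97257462] [[ 0.671 -0.492  0.555]
 [-0.741 -0.424  0.521]
 [-0.021 -0.761 -0.649]]
```

View pics/top0.png

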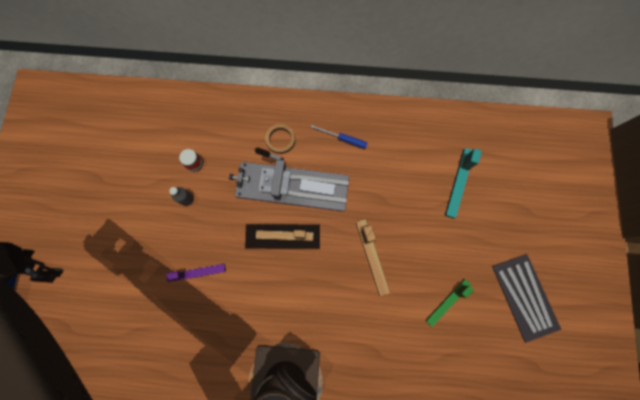

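View pics/side0.png

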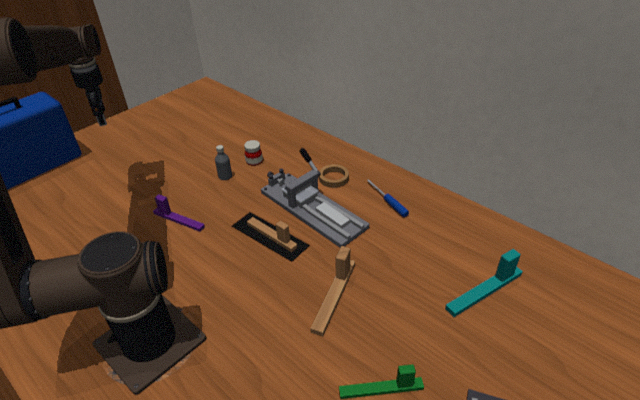

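The top view shows the stick on its black mat with its handle at about (300,236) and its nose to the left at about (256,235). The shear's infeed is at about (348,190), the bar at about (318,186), and the back stop at about (237,178). The larger wooden stick is at about (373,257). The feed runs image-left, about world +y.

```bash
cat > m.py <<'E'
from h import *
def rect(P,m,zlo,zhi,box,name,top=None):
    # box: xlo,xhi,ylo,yhi
    s=m&(P[...,2]>zlo)&(P[...,2]<zhi)&(P[...,0]>box[0])&(P[...,0]<box[1])&(P[...,1]>box[2])&(P[...,1]<box[3])
    q=P[s][:,:2].astype(np.float32)
    if len(q)<5: print(name,'none',len(q)); return
    r=cv2.minAreaRect(q); b=cv2.boxPoints(r)
    e=b[1]-b[0] if np.linalg.norm(b[1]-b[0])>np.linalg.norm(b[2]-b[1]) else b[2]-b[1]
    print(name,len(q),'c',np.round(r[0],4),'size',np.round(r[1],4),'ang',round(np.degrees(np.arctan2(e[1],e[0]))%180,2),'z',np.median(P[s][:,2]).round(4))
E
python3 - <<'E'
from m import *
c=load('top'); P=cloud(c); hsv=cv2.cvtColor(c['frame'],cv2.COLOR_BGR2HSV)
for uv in [(299,235),(270,236),(248,240),(317,186),(340,200),(345,183),(373,257)]: print(uv,P[uv[1],uv[0]].round(4),hsv[uv[1],uv[0]])
b=c['frame'].astype(int)
H,S,V=[hsv[...,i] for i in range(3)]
reg=np.zeros(H.shape,bool); reg[215:258,238:328]=1
# mat dark
mm=(reg&(V<50)).astype(np.uint8)
mm=cv2.morphologyEx(mm,cv2.MORPH_CLOSE,np.ones((17,17)))
def pix(m,z,name):
    k=cv2.findContours(m.astype(np.uint8),0,1)[0]; k=max(k,key=cv2.contourArea)[:,0]
    q=np.array([ray(c,u,v,z)[:2] for u,v in k],np.float32); r=cv2.minAreaRect(q); bb=cv2.boxPoints(r)
    e=bb[1]-bb[0] if np.linalg.norm(bb[1]-bb[0])>np.linalg.norm(bb[2]-bb[1]) else bb[2]-bb[1]
    print(name,'c',np.round(r[0],4),np.round(r[1],4),'ang',round(np.degrees(np.arctan2(e[1],e[0]))%180,2))
pix(mm,.004,'mat')
wood=reg&(S>70)&(V>110)&(mm>0)
pix(wood,.018,'stick')
rect(P,np.ones_like(reg),.06,.09,(.25,.5,-.2,.2),'handle')
reg2=np.zeros(H.shape,bool); reg2[150:220,225:360]=1
pix(reg2&(S<60)&(V>50),.02,'shear')
reg3=np.zeros(H.shape,bool); reg3[170:202,296:345]=1
pix(reg3&(S<60)&(V>185),.036,'bar')
cv2.imwrite('pics/crop1.png',cv2.resize(c['frame'][140:265,225:365],None,fx=5,fy=5,interpolation=cv2.INTER_CUBIC)[:600])
c=load('side'); P=cloud(c)
rect(P,np.ones(P.shape[:2],bool),.06,.09,(.25,.5,-.2,.2),'handle side')
E
```

```text
(299, 235) [ 0.4286 -0.0072  0.0767] [ 16 124 167]
(270, 236) [0.4256 0.0877 0.0129] [ 16 121 173]
(248, 240) [4.087e-01 1.583e-01 1.000e-04] [ 8 90 31]
(317, 186) [ 0.5944 -0.049   0.0376] [108  13 190]
(340, 200) [ 0.5561 -0.1259  0.0298] [ 40   5 157]
(345, 183) [ 0.6125 -0.1382  0.0335] [ 40   5 155]
(373, 257) [ 0.3849 -0.2414  0.0144] [ 16 125 176]
mat c [0.4298 0.0502] [0.0706 0.23  ] ang 94.46
stick c [0.4341 0.0433] [0.0308 0.1783] ang 92.34
handle 86 c [ 0.4415 -0.0955] size [0.0191 0.209 ] ang 96.32 z 0.0767
shear c [0.6139 0.0457] [0.3832 0.1584] ang 86.9
bar c [ 0.5936 -0.0494] [0.0981 0.0239] ang 85.24
handle side 118 c [ 0.4315 -0.009 ] size [0.0226 0.0364] ang 94.59 z 0.0769
```

View pics/crop1.png

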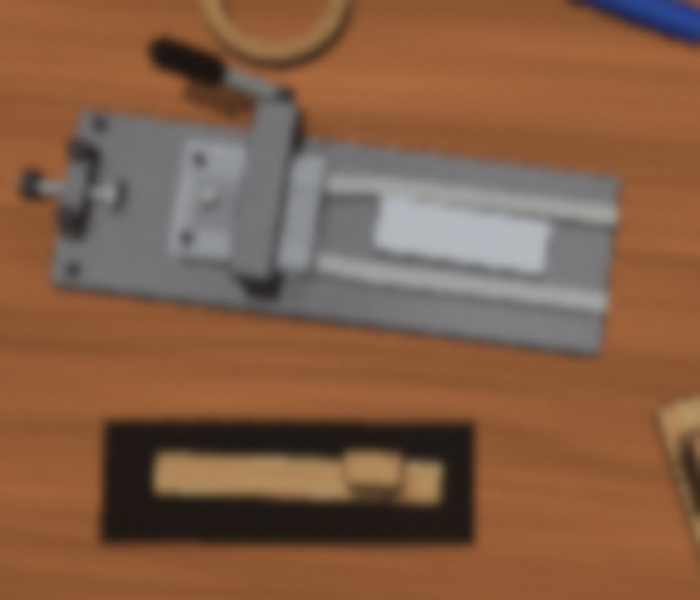

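Run:
```python
from m import *
c=load('top')
f=lambda x,y,z: ray(c,225+(x-2)/5,140+(y-2)/5,z)[:2]
A=f(83,112,.02);B=f(620,178,.02);C=f(600,353,.02);D=f(52,285,.02)
g=lambda d: np.degrees(np.arctan2(d[1],d[0]))
print('bed',A,B,C,D,'long',np.linalg.norm(A-B),np.linalg.norm(D-C),g(A-B),g(D-C),'short',np.linalg.norm(B-C))
print('infeed',(B+C)/2,'far',(A+D)/2)
r1=f(618,214,.032);r2=f(607,301,.032);print('rail ends',r1,r2,'mid',(r1+r2)/2,np.linalg.norm(r1-r2))
r1=f(335,185,.032);r2=f(327,262,.032);print('rail front',r1,r2,'mid',(r1+r2)/2,np.linalg.norm(r1-r2))
t1=f(550,222,.036);t2=f(543,272,.036);h1=f(380,196,.036);h2=f(374,248,.036);print('bar tail',(t1+t2)/2,'front',(h1+h2)/2,np.linalg.norm((t1+t2-h1-h2)/2),g(h1+h2-t1-t2))
n1=f(153,452,.018);n2=f(153,495,.018);e1=f(443,461,.018);e2=f(440,505,.018);print('stick nose',(n1+n2)/2,'heel',(e1+e2)/2,g(n1+n2-e1-e2))
M=[f(x,y,.004) for x,y in [(105,423),(473,424),(473,541),(103,541)]];print('mat',np.mean(M,0),g(M[0]-M[1]),g(M[3]-M[2]))
s=get_state();Rt=R.from_quat(s['tcp_rot']).as_matrix();print(Rt.round(3), Rt.T@(np.array([.432,-.008,.23])-s['eef_pos'])*1000)
```

```text
bed [0.66102819 0.20696426] [ 0.64348853 -0.14928176] [ 0.52598506 -0.143223  ] [0.5430309  0.21279288] long 0.3566775303958234 0.3564237238278241 87.18133639283766 87.25880240260435 short 0.11765957475814785
infeed [ 0.58473679 -0.14625238] far [0.60202955 0.20987857]
rail ends [ 0.61569815 -0.14847738] [ 0.55773567 -0.14480376] mid [ 0.58671691 -0.14664057] 0.058078778563642144
rail front [0.62079804 0.0354445 ] [0.56930639 0.03588429] mid [0.59505222 0.03566439] 0.051493518817290224
bar tail [ 0.58922661 -0.10376377] front [0.59725247 0.00593878] 0.10999574080238576 85.81568617296436
stick nose [0.42683168 0.13428623] heel [ 0.4350432  -0.04837879] 92.57394058594349
mat [0.4297294 0.0495562] 94.30808181285234 94.4599601440904
[[-0.903  0.43  -0.001]
 [ 0.43   0.903 -0.002]
 [ 0.    -0.002 -1.   ]] [-393.52931138 -495.75283881    0.99951219]
```

```bash
python3 -m crank '[[[-344,-234,0],30,0],[[-344,-234,0],30,0],[[-344,-234,0],30,0],[[-344,-234,0],30,0],[[-344,-234,0],62,0],[[-344,-234,0],62,0],[[-344,-234,0],62,0],[[-344,-234,0],62,0],[[-344,-234,0],62,0],[[-344,-234,0],62,0]]'
python3 - <<'E'
from m import *
s=get_state();Rt=R.from_quat(s['tcp_rot']).as_matrix();print(Rt.round(3), Rt.T@(np.array([.432,-.008,.23])-s['eef_pos'])*1000)
E
```

```text
time: 1.1
eef_pos: [0.501, 0.2482, 0.2309]
tcp_rot: [0.692, 0.721, -0.0, -0.0]
contact_force: [-1.3, 0.7, 0.2]
opening: 0.998
finger_force: 0.0
[[-0.041  0.999 -0.001]
 [ 0.999  0.041 -0.   ]
 [-0.    -0.001 -1.   ]] [-253.13189032  -79.48265491    0.97090191]
```

```bash
python3 -m crank '[[[-253,-79,0],0,0],[[-253,-79,0],0,0],[[-253,-79,0],0,0],[[-253,-79,0],0,0],[[-253,-79,0],0,0],[[-253,-79,0],0,0],[[-253,-79,0],0,0],[[-253,-79,0],0,0]]'
python3 - <<'E'
from m import *
s=get_state();print(s['eef_pos'],s['qpos'].round(2),s['contact_force'])
c=cam('wrist');cv2.imwrite('pics/w1.png',c['frame']);print(c['f'],c['o'],c['R'].round(3))
P=cloud(c);rect(P,np.ones(P.shape[:2],bool),.066,.085,(.38,.5,-.1,.1),'handle')
rect(P,np.ones(P.shape[:2],bool),.012,.024,(.38,.48,-.1,.16),'sole')
E
```

```text
time: 1.9
eef_pos: [0.4324, -0.005, 0.2312]
tcp_rot: [0.691, 0.723, 0.0, -0.0]
contact_force: [-0.8, 0.5, -0.8]
opening: 0.998
finger_force: 0.0
[ 0.4323957  -0.0049809   0.23124746] [-0.25 -0.28  2.14  0.    1.28 -0.29] [-0.83218026  0.50313587 -0.83067006]
324.07823458805717 [0.42960766 0.06358335 0.3746248 ] [[ 0.999  0.043  0.011]
 [ 0.044 -0.962 -0.269]
 [-0.001  0.269 -0.963]]
handle 759 c [ 0.4331 -0.0061] size [0.0191 0.0334] ang 92.34 z 0.0783
sole 2928 c [0.4312 0.0432] size [0.024  0.1787] ang 92.24 z 0.0186
```

View pics/w1.png

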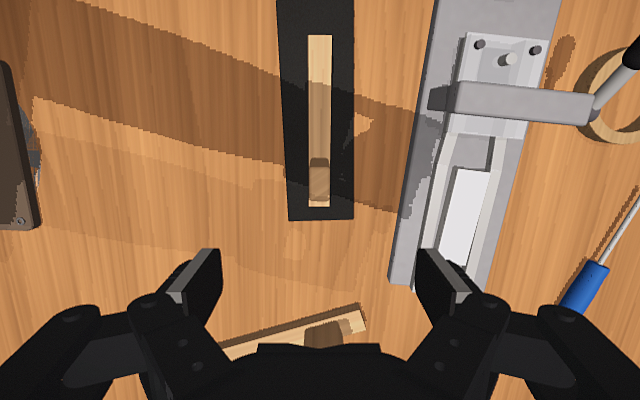

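The wrist view shows the stick square between the fingers, handle at about (318,180), and the shear to the right with the bar at about (465,215).

```bash
python3 -m crank '[[[-1.5,1,100],0,0],[[-1.5,1,100],0,0],[[-1.5,1,160],0,0],[[-1.5,1,160],0,0],[[-1.5,1,196],0,0],[[-1.5,1,196],0,0],[[-1.5,1,196],0,0]]'
python3 - <<'E'
from m import *
c=load('wrist');P=cloud(c);A=np.ones(P.shape[:2],bool)
hsv=cv2.cvtColor(c['frame'],cv2.COLOR_BGR2HSV)
reg=np.zeros_like(A);reg[140:290,430:500]=1
S=hsv[...,1];V=hsv[...,2]
rect(P,reg&(S<40),.0335,.041,(.5,.7,-.2,.1),'bar')
bar=(reg&(S<40)&(V>200)).astype(np.uint8)
k=max(cv2.findContours(bar,0,1)[0],key=cv2.contourArea)[:,0]
q=np.array([ray(c,u,v,.036)[:2] for u,v in k],np.float32);print('bar pix',cv2.minAreaRect(q),cv2.boxPoints(cv2.minAreaRect(q)))
rect(P,A,.015,.026,(.5,.56,-.16,.3),'bed left part')
# rail near row samples: z profile across columns
for v in (180,220,250):
    print(v,[(u,round(float(P[v,u,0]),4),round(float(P[v,u,1]),3),round(float(P[v,u,2]),3)) for u in range(405,500,4)])
E
```

```text
time: 2.65
eef_pos: [0.4343, -0.007, 0.0366]
tcp_rot: [0.691, 0.723, 0.0, 0.0]
contact_force: [-0.1, 0.2, 0.3]
opening: 1.0
finger_force: 0.0
bar 3226 c [ 0.5904 -0.0433] size [0.1586 0.0687] ang 89.76 z 0.0364
bar pix ((0.5989523530006409, -0.04174698144197464), (0.16171613335609436, 0.04877147451043129), 86.80250549316406) [[ 0.57009447 -0.12111899]
 [ 0.61879003 -0.12383936]
 [ 0.62781024  0.03762502]
 [ 0.5791147   0.04034539]]
bed left part 6433 c [0.546  0.0128] size [0.3126 0.0268] ang 86.96 z 0.0204
180 [(405, 0.5321, -0.013, 0.012), (409, 0.5343, -0.011, 0.02), (413, 0.5386, -0.011, 0.021), (417, 0.5431, -0.011, 0.021), (421, 0.548, -0.011, 0.019), (425, 0.5519, -0.01, 0.021), (429, 0.5567, -0.01, 0.02), (433, 0.5571, -0.008, 0.031), (437, 0.5608, -0.007, 0.033), (441, 0.5654, -0.007, 0.032), (445, 0.5747, -0.01, 0.02), (449, 0.5778, -0.009, 0.023), (453, 0.5788, -0.007, 0.031), (457, 0.5807, -0.006, 0.036), (461, 0.5845, -0.005, 0.037), (465, 0.5888, -0.005, 0.037), (469, 0.5931, -0.005, 0.037), (473, 0.5975, -0.005, 0.037), (477, 0.6016, -0.005, 0.037), (481, 0.6057, -0.00
[... 850 characters left out ...]
0.5395, -0.096, 0.021), (409, 0.5444, -0.096, 0.02), (413, 0.5493, -0.096, 0.02), (417, 0.5524, -0.094, 0.024), (421, 0.4744, 0.008, 0.252), (425, 0.4757, 0.009, 0.252), (429, 0.4778, 0.008, 0.251), (433, 0.4796, 0.008, 0.251), (437, 0.4808, 0.009, 0.252), (441, 0.575, -0.087, 0.037), (445, 0.5799, -0.087, 0.037), (449, 0.5848, -0.087, 0.036), (453, 0.5893, -0.087, 0.036), (457, 0.5936, -0.087, 0.036), (461, 0.5982, -0.086, 0.036), (465, 0.603, -0.086, 0.036), (469, 0.6075, -0.086, 0.036), (473, 0.6139, -0.088, 0.032), (477, 0.6183, -0.087, 0.033), (481, 0.6234, -0.087, 0.032), (485, 0.6349, -0.092, 0.02), (489, 0.6402, -0.093, 0.019), (493, 0.6435, -0.091, 0.021), (497, 0.661, -0.1, 0.001)]
```

```bash
python3 -m crank '[[[0,0,0],0,255],[[0,0,0],0,255],[[0,0,0],0,255],[[0,0,0],0,255],[[0,0,0],0,255],[[0,0,0],0,255],[[0,0,0],0,255],[[0,0,0],0,255],[[0,0,0],0,255]]' 70
python3 -m crank '[[[0,0,-20],0,255],[[0,0,-60],0,255],[[0,0,-100],0,255],[[0,0,-100],0,255],[[0,0,-100],0,255]]'
```

```text
time: 3.55
eef_pos: [0.434, -0.0077, 0.036]
tcp_rot: [0.691, 0.722, 0.0, 0.0]
contact_force: [-1.3, -0.2, 5.5]
opening: 0.225
finger_force: 68.9
time: 4.05
eef_pos: [0.4336, -0.0077, 0.1356]
tcp_rot: [0.691, 0.722, 0.0, 0.001]
contact_force: [-0.3, -0.6, -1.4]
opening: 0.223
finger_force: 68.7
```

```bash
python3 -m crank '[[[0,0,-50],0,255],[[-260,134,-50],5.4,255],[[-260,134,-50],5.4,255],[[-260,134,-50],5.4,255],[[-260,134,-50],5.4,255],[[-260,134,-50],5.4,255],[[-260,134,-50],5.4,255],[[-260,134,-50],5.4,255],[[-260,134,-50],5.4,255]]'
python3 -m crank '[[[0,0,30],0,255],[[0,0,60],0,255],[[0,0,80],0,255],[[0,0,90],0,255],[[0,0,90],0,255],[[0,0,90],0,255]]'
python3 - <<'E'
from m import *
s=get_state();print(s['eef_pos'],s['tcp_rot'],s['qpos'].round(2))
c=cam('wrist');cv2.imwrite('pics/w2.png',c['frame'])
P=cloud(c);z=s['eef_pos'][2]
H=cv2.cvtColor(c['frame'],cv2.COLOR_BGR2HSV)
reg=np.zeros(P.shape[:2],bool);reg[:,260:400]=1
rect(P,(H[...,1]>70),z-.0326+.008,z-.0326+.02,(.55,.62,-.31,-.08),'sole')
for y in (-.07,-.05,-.02):
    for zlo,zhi,n in((.03,.0345,'rail'),(.0352,.039,'bar')):
        m=(abs(P[...,1]-y)<.004)&(P[...,2]>zlo)&(P[...,2]<zhi)&(P[...,0]>.5); print(y,n,np.percentile(P[m][:,0],[2,98]).round(4) if m.sum() else 0)
m=(P[...,2]>.0345)&(P[...,2]<.04)&(P[...,0]>.58)&(P[...,0]<.6)&(P[...,1]<.03)&(H[...,1]<60);print('bar y',np.percentile(P[m][:,1],[1,99]))
E
```

```text
time: 4.95
eef_pos: [0.5774, -0.2614, 0.1814]
tcp_rot: [0.725, 0.689, -0.001, -0.003]
contact_force: [-0.4, 0.1, -1.6]
opening: 0.229
finger_force: 69.0
time: 5.55
eef_pos: [0.579, -0.261, 0.096]
tcp_rot: [0.724, 0.689, 0.0, 0.0]
contact_force: [0.2, 0.1, -0.9]
opening: 0.229
finger_force: 69.1
[ 0.5789847  -0.26102493  0.09600259] [7.24440455e-01 6.89337288e-01 9.46981082e-05 3.48739721e-04] [-0.58  0.34  1.77  0.    1.03 -0.53]
sole 10597 c [ 0.582  -0.2014] size [0.1087 0.0241] ang 87.12 z 0.0786
-0.07 rail 0
-0.07 bar 0
-0.05 rail 0
-0.05 bar 0
-0.02 rail 0
-0.02 bar 0Traceback (most recent call last):
  File "<stdin>", line 11, in <module>
    return _quantile_unchecked(
        a, q, axis, out, overwrite_input, method, keepdims, weights)
    return _ureduce(a,
                    func=_quantile_ureduce_func,
    ...<5 lines>...
                    overwrite_input=overwrite_input,
                    method=method)
    r = func(a, **kwargs)
    result = _quantile(arr,
                       quantiles=q,
    ...<2 lines>...
                       out=out,
                       weights=wgt)
    slices_having_nans = np.isnan(arr[-1, ...])
                                  ~~~^^^^^^^^^
IndexError: index -1 is out of bounds for axis 0 with size 0
```

View pics/w2.png

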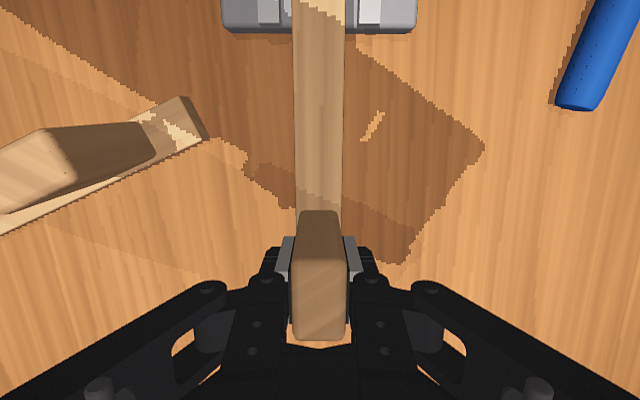

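The stick is centred on the rails: its sole is at columns 295–345 and the rail inner edges at about 278 and 358. I'll lower it and start the feed.

```bash
python3 -m crank '[[[0,0,20],0,255],[[0,0,35],0,255],[[0,0,41.5],0,255],[[0,0,41.5],0,255],[[0,0,41.5],0,255]]'
python3 -m crank '[[[5,0,0],0,255],[[10,0,0],0,255],[[15,0,0],0,255],[[20,0,0],0,255],[[25,0,0],0,255],[[30,0,0],0,255],[[35,0,0],0,255],[[40,0,0],0,255],[[45,0,0],0,255],[[50,0,0],0,255]]'
```

```text
time: 6.1
eef_pos: [0.579, -0.2617, 0.0543]
tcp_rot: [0.725, 0.689, 0.0, 0.0]
contact_force: [-0.2, -0.7, -2.0]
opening: 0.231
finger_force: 69.1
time: 7.1
eef_pos: [0.5814, -0.2113, 0.0541]
tcp_rot: [0.725, 0.689, -0.0, 0.0]
contact_force: [0.2, -2.0, 0.5]
opening: 0.223
finger_force: 69.2
```

```bash
cat > chk.py <<'E'
import sys
from plant import get_state
import numpy as np
f=np.mean([get_state()['contact_force'] for _ in range(5)],0); print(np.round(f,1)); sys.exit(f[1] < -float(sys.argv[1]))
E
python3 -m crank '[[[5,0,-1],0,255],[[10,0,-1],0,255],[[15,0,-1],0,255],[[20,0,-1],0,255],[[25,0,-1],0,255],[[30,0,-1],0,255],[[35,0,-1],0,255],[[40,0,-1],0,255],[[45,0,-1],0,255],[[50,0,-1],0,255]]' && python3 chk.py 12 &&
python3 -m crank '[[[3,0,0],0,255],[[6,0,0],0,255],[[9,0,0],0,255],[[12,0,0],0,255],[[15,0,0],0,255],[[18,0,0],0,255],[[21,0,0],0,255],[[24,0,0],0,255],[[27,0,0],0,255],[[30,0,0],0,255]]' && python3 chk.py 14 &&
python3 -m crank '[[[3,0,0],0,255],[[6,0,0],0,255],[[9,0,0],0,255],[[12,0,0],0,255],[[14,0,0],0,255],[[16,0,0],0,255],[[18,0,0],0,255],[[20,0,0],0,255]]' && python3 chk.py 12
```

```text
time: 8.1
eef_pos: [0.5838, -0.1611, 0.0547]
tcp_rot: [0.725, 0.689, -0.0, -0.0]
contact_force: [0.0, -0.2, -2.1]
opening: 0.225
finger_force: 69.0
[ 0.  -0.2 -2.1]False
```

```bash
sed -i 's/sys.exit(\(.*\))$/sys.exit(int(\1))/' chk.py
python3 -m crank '[[[3,0,0],0,255],[[6,0,0],0,255],[[9,0,0],0,255],[[12,0,0],0,255],[[15,0,0],0,255],[[18,0,0],0,255],[[21,0,0],0,255],[[24,0,0],0,255],[[27,0,0],0,255],[[30,0,0],0,255]]' && python3 chk.py 14 &&
python3 -m crank '[[[3,0,0],0,255],[[6,0,0],0,255],[[9,0,0],0,255],[[12,0,0],0,255],[[14,0,0],0,255],[[16,0,0],0,255],[[18,0,0],0,255],[[20,0,0],0,255]]' && python3 chk.py 12
```

```text
time: 9.1
eef_pos: [0.5855, -0.1316, 0.055]
tcp_rot: [0.725, 0.689, -0.0, 0.0]
contact_force: [0.1, -5.7, -0.4]
opening: 0.23
finger_force: 69.0
[ 0.1 -5.7 -0.4]
time: 9.9
eef_pos: [0.5864, -0.1116, 0.0549]
tcp_rot: [0.725, 0.689, -0.0, 0.0]
contact_force: [-0.5, -5.9, -0.4]
opening: 0.228
finger_force: 69.0
[-0.5 -5.9 -0.4]
```

```bash
python3 -m crank '[[[2,0,0],0,255],[[4,0,0],0,255],[[6,0,0],0,255],[[8,0,0],0,255],[[10,0,0],0,255],[[12,0,0],0,255],[[12,0,0],0,255]]' >/dev/null && python3 chk.py 9 &&
python3 -m crank '[[[0.5,0,0],0,255],[[1,0,0],0,255]]' >/dev/null && python3 chk.py 9 &&
python3 -m crank '[[[0.5,0,0],0,255],[[1,0,0],0,255]]' >/dev/null && python3 chk.py 9 &&
python3 -m crank '[[[0.5,0,0],0,255],[[1,0,0],0,255]]' >/dev/null && python3 chk.py 9 &&
python3 -m crank '[[[0.5,0,0],0,255],[[1,0,0],0,255]]' >/dev/null && python3 chk.py 9 &&
python3 -m crank '[[[0.5,0,0],0,255],[[1,0,0],0,255]]' >/dev/null && python3 chk.py 9 &&
python3 -m crank '[[[0.5,0,0],0,255],[[1,0,0],0,255]]' >/dev/null && python3 chk.py 9 &&
python3 -m crank '[[[0.5,0,0],0,255],[[1,0,0],0,255]]' >/dev/null && python3 chk.py 9 &&
python3 -m crank '[[[0.5,0,0],0,255],[[1,0,0],0,255]]' >/dev/null && python3 chk.py 9 &&
python3 -m crank '[[[0.5,0,0],0,255],[[1,0,0],0,255]]' >/dev/null && python3 chk.py 9 &&
python3 -m crank '[[[0.5,0,0],0,255],[[1,0,0],0,255]]' >/dev/null && python3 chk.py 9 &&
python3 -m crank '[[[0.5,0,0],0,255],[[1,0,0],0,255]]' >/dev/null && python3 chk.py 9 &&
python3 -m crank '[[[0.5,0,0],0,255],[[1,0,0],0,255]]' >/dev/null && python3 chk.py 9 
python3 -c "
from plant import get_state as g
s=g();print(s['time'],s['eef_pos'],s['tcp_rot'],s['opening'])"
```

```text
[ 1.  -3.7  0.1]
[-0.9 -4.9 -0.1]
[-0.2 -5.2 -0.3]
[-0.2 -5.3 -0.1]
[ 0.4 -5.7 -0.1]
[-0.8 -4.9 -1.1]
[-0.9 -4.9 -1.1]
[-0.  -3.9  1.3]
[ 0.1 -5.3 -0.1]
[-0.1 -5.7 -1.1]
[-0.6 -5.3 -1.2]
[-0.2 -5.5 -0.9]
[-0.7 -5.1 -0.9]
13.0 [ 0.58753684 -0.08788936  0.05495538] [ 7.24642002e-01  6.89125479e-01 -1.64082308e-04  1.27554526e-04] 0.2277916595588235
```

```bash
python3 -m crank '[[[0.5,0,0],0,255],[[1,0,0],0,255]]' >/dev/null && python3 chk.py 9 &&
python3 -m crank '[[[0.5,0,0],0,255],[[1,0,0],0,255]]' >/dev/null && python3 chk.py 9 &&
python3 -m crank '[[[0.5,0,0],0,255],[[1,0,0],0,255]]' >/dev/null && python3 chk.py 9 &&
python3 -m crank '[[[0.5,0,0],0,255],[[1,0,0],0,255]]' >/dev/null && python3 chk.py 9 &&
python3 -m crank '[[[0.5,0,0],0,255],[[1,0,0],0,255]]' >/dev/null && python3 chk.py 9 &&
python3 -m crank '[[[0.5,0,0],0,255],[[1,0,0],0,255]]' >/dev/null && python3 chk.py 9 &&
python3 -m crank '[[[0.5,0,0],0,255],[[1,0,0],0,255]]' >/dev/null && python3 chk.py 9 &&
python3 -m crank '[[[0.5,0,0],0,255],[[1,0,0],0,255]]' >/dev/null && python3 chk.py 9 &&
python3 -m crank '[[[0.5,0,0],0,255],[[1,0,0],0,255]]' >/dev/null && python3 chk.py 9 &&
python3 -m crank '[[[0.5,0,0],0,255],[[1,0,0],0,255]]' >/dev/null && python3 chk.py 9 &&
python3 -m crank '[[[0.5,0,0],0,255],[[1,0,0],0,255]]' >/dev/null && python3 chk.py 9 &&
python3 -m crank '[[[0.5,0,0],0,255],[[1,0,0],0,255]]' >/dev/null && python3 chk.py 9 &&
python3 -m crank '[[[0.5,0,0],0,255],[[1,0,0],0,255]]' >/dev/null && python3 chk.py 9 &&
python3 -m crank '[[[0.5,0,0],0,255],[[1,0,0],0,255]]' >/dev/null && python3 chk.py 9 &&
python3 -m crank '[[[0.5,0,0],0,255],[[1,0,0],0,255]]' >/dev/null && python3 chk.py 9 
python3 -c "
from plant import get_state as g
s=g();print(s['time'],s['eef_pos'],s['tcp_rot'],s['opening'])"
```

```text
[-0.  -5.7 -0.5]
[-0.  -6.  -0.5]
[-0.6 -5.9  0.6]
[-0.1 -6.3 -0.6]
[-0.2 -5.2 -0.1]
[ 0.3 -5.4 -1. ]
[-0.7 -5.5  0.3]
[ 0.7 -5.4 -0.3]
[-0.6 -6.2 -0.6]
[ 0.3 -5.2 -0.1]
[-0.8 -4.9  0.1]
[-0.6 -6.4  0.6]
[-1.1 -9.2  0.6]
15.6 [ 0.58827698 -0.07596041  0.05527308] [ 0.72425861  0.68952712 -0.00093021  0.00097281] 0.2276889051730385
```

```bash
python3 -m crank '[[[0.4,0,0],0,255],[[0.4,0,0],0,255]]' >/dev/null && python3 chk.py 13 &&
python3 -m crank '[[[0.3,0,0],0,255],[[0.3,0,0],0,255]]' >/dev/null && python3 chk.py 13 &&
python3 -m crank '[[[0.3,0,0],0,255],[[0.3,0,0],0,255]]' >/dev/null && python3 chk.py 13 &&
python3 -m crank '[[[0.3,0,0],0,255],[[0.3,0,0],0,255]]' >/dev/null && python3 chk.py 13
python3 -m crank '[[[0,0,0],0,255],[[0,0,0],0,255],[[0,0,0],0,255]]'; python3 chk.py 14
```

```text
[-0.2 -9.5  0.1]
[ -1.3 -10.7   1.9]
[ -1.4 -11.2   1.9]
[ -2.1 -11.2   0.9]
time: 16.7
eef_pos: [0.5884, -0.0759, 0.0556]
tcp_rot: [0.724, 0.69, -0.002, 0.002]
contact_force: [-1.9, -11.3, 1.2]
opening: 0.228
finger_force: 69.3
[ -1.9 -11.3   1.2]
```

```bash
python3 -m crank '[[[0.5,0,0],0,255],[[0.5,0,0],0,255]]' >/dev/null && python3 chk.py 13.7 &&
python3 -m crank '[[[0.5,0,0],0,255],[[0.5,0,0],0,255]]' >/dev/null && python3 chk.py 13.7 &&
python3 -m crank '[[[0.5,0,0],0,255],[[0.5,0,0],0,255]]' >/dev/null && python3 chk.py 13.7 &&
python3 -m crank '[[[0.5,0,0],0,255],[[0.5,0,0],0,255]]' >/dev/null && python3 chk.py 13.7
python3 -m crank '[[[0,0,0],0,255],[[0,0,0],0,255],[[0,0,0],0,255],[[0,0,0],0,255],[[0,0,0],0,255]]'; python3 chk.py 14
```

```text
[ -0.7 -13.1   1.1]
[ -1.8 -13.8   1.5]
time: 17.6
eef_pos: [0.5886, -0.0758, 0.0559]
tcp_rot: [0.724, 0.69, -0.002, 0.003]
contact_force: [-1.7, -13.9, 1.4]
opening: 0.227
finger_force: 69.4
[ -1.7 -13.9   1.4]
```

```bash
python3 -m crank '[[[-1,0,0],0,255],[[-4,0,0],0,255],[[-10,0,0],0,255],[[-25,0,0],0,255],[[-50,0,-1],0,255],[[-80,0,-1],0,255],[[-100,0,-1],0,255],[[-110,0,-1],0,255],[[-110,0,-1],0,255]]'
python3 -m crank '[[[0,0,-30],0,255],[[0,0,-70],0,255],[[0,0,-110],0,255],[[0,0,-130],0,255],[[0,0,-130],0,255],[[0,0,-130],0,255]]'
python3 - <<'E'
from m import *
s=get_state();print(s['eef_pos'],s['tcp_rot'])
w=cam('wrist');t=cam('top')
P=cloud(w);z=s['eef_pos'][2]
H=cv2.cvtColor(w['frame'],cv2.COLOR_BGR2HSV)
x,y=s['eef_pos'][:2]
rect(P,(H[...,1]>70),z-.0326+.007,z-.0326+.021,(x-.04,x+.04,y-.06,y+.15),'sole')
cr=cv2.resize(t['frame'][160:215,228:318],None,fx=7,fy=7,interpolation=cv2.INTER_CUBIC)
im=np.zeros((600,640,3),np.uint8);im[:215]=w['frame'][:215];im[215:600,:630]=cr
cv2.imwrite('pics/seat.png',im)
E
```

```text
time: 18.5
eef_pos: [0.5826, -0.1834, 0.0557]
tcp_rot: [0.725, 0.688, 0.0, -0.0]
contact_force: [0.9, 0.3, -1.7]
opening: 0.22
finger_force: 68.9
time: 19.1
eef_pos: [0.5824, -0.1812, 0.185]
tcp_rot: [0.724, 0.689, 0.0, -0.001]
contact_force: [-1.2, 0.3, -1.6]
opening: 0.223
finger_force: 69.0
[ 0.58241225 -0.18117337  0.18502968] [ 7.24350989e-01  6.89431149e-01  1.33807983e-05 -5.79564882e-04]
sole 10583 c [ 0.5855 -0.1215] size [0.109  0.0241] ang 87.1 z 0.1677
```

View pics/seat.png

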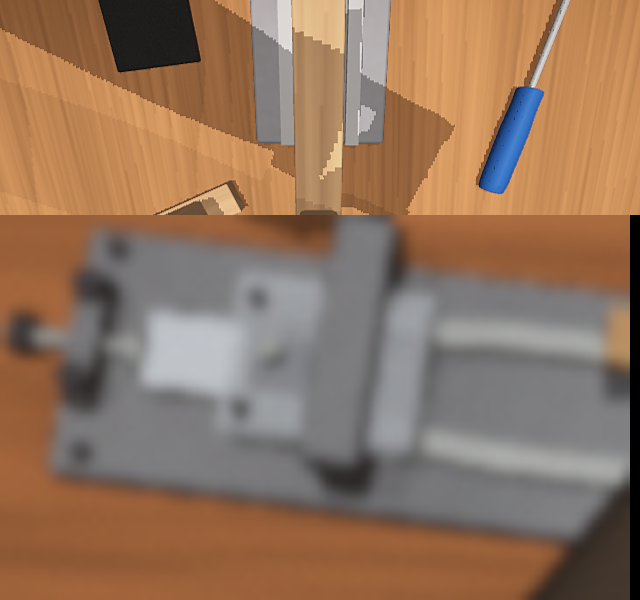

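The bar's front stands out past the guard and touches the stop pad at about (142,350) in the lower crop, and the rails are clear. Next I return the stick to its mat.

```bash
python3 -m crank '[[[0,-80,0],0,255],[[0,-80,0],0,255],[[166,-157,0],-5.4,255],[[166,-157,0],-5.4,255],[[166,-157,0],-5.4,255],[[166,-157,0],-5.4,255],[[166,-157,0],-5.4,255],[[166,-157,0],-5.4,255],[[166,-157,0],-5.4,255]]'
python3 -m crank '[[[0,0,40],0,255],[[0,0,80],0,255],[[0,0,120],0,255],[[0,0,135],0,255],[[0,0,135],0,255],[[0,0,135],0,255]]'
python3 - <<'E'
from m import *
s=get_state();x,y,z=s['eef_pos'];print(s['eef_pos'],s['tcp_rot'])
w=cam('wrist');P=cloud(w);H=cv2.cvtColor(w['frame'],cv2.COLOR_BGR2HSV)
rect(P,(H[...,1]>70),z-.0326+.007,z-.0326+.021,(x-.04,x+.04,y-.06,y+.17),'sole')
m=(H[...,1]>70)&(abs(P[...,2]-(z-.0186))<.006)&(abs(P[...,0]-x)<.03)&(P[...,1]>y+.03)&(P[...,1]<y+.15);q=P[m]
print('pitch fit mm/m',np.polyfit(q[:,1],q[:,2],1)*1000)
q=P[(H[...,2]<70)&(abs(P[...,2]-.004)<.004)&(P[...,0]>.37)&(P[...,0]<.5)&(P[...,1]>.02)];print('mat y,x range',np.percentile(q[:,0],[1,99]),np.percentile(q[:,1],[1,99]),np.median(q[:,2]))
cv2.imwrite('pics/w3.png',w['frame'])
E
```

```text
time: 20.1
eef_pos: [0.4343, -0.0091, 0.185]
tcp_rot: [0.692, 0.722, -0.0, -0.001]
contact_force: [-0.2, 1.1, -1.3]
opening: 0.225
finger_force: 69.3
time: 20.7
eef_pos: [0.435, -0.0095, 0.051]
tcp_rot: [0.692, 0.722, -0.0, -0.0]
contact_force: [0.7, -0.1, 0.3]
opening: 0.228
finger_force: 69.2
[ 0.43496265 -0.00948512  0.05098561] [ 6.91944274e-01  7.21950910e-01 -5.55431512e-05 -5.16776531e-05]
sole 10630 c [0.4325 0.0502] size [0.0242 0.1086] ang 92.36 z 0.0336
pitch fit mm/m [ 0.20674382 33.61453524]
mat y,x range [0.38796395 0.46824539] [0.0211466  0.11153344] 0.004640696252125959
```

```bash
python3 -m crank '[[[1,0,7],0,255],[[1,0,12],0,255],[[1,0,14],0,255],[[1,0,15],0,255],[[1,0,15],0,255],[[1,0,15],0,255]]'
```

```text
time: 21.35
eef_pos: [0.4345, -0.0076, 0.0361]
tcp_rot: [0.691, 0.723, 0.0, 0.0]
contact_force: [-0.9, 0.2, 0.3]
opening: 0.224
finger_force: 69.6
```

```bash
python3 -m crank '[[[0,0,0.5],0,255],[[0,0,0.5],0,200],[[0,0,0.5],0,100],[[0,0,0.5],0,0],[[0,0,0.5],0,0],[[0,0,0.5],0,0],[[0,0,0.5],0,0],[[0,0,0.5],0,0]]'
python3 -m crank '[[[0,0,-20],0,0],[[0,0,-50],0,0],[[0,0,-90],0,0],[[0,0,-130],0,0],[[0,0,-180],0,0],[[0,0,-195],0,0],[[0,0,-195],0,0]]'
python3 - <<'E'
from m import *
w=cam('wrist');P=cloud(w);A=np.ones(P.shape[:2],bool)
rect(P,A,.066,.085,(.38,.5,-.1,.1),'handle')
rect(P,A,.012,.024,(.38,.48,-.1,.16),'sole')
cv2.imwrite('pics/w4.png',w['frame'])
E
```

```text
time: 22.15
eef_pos: [0.4343, -0.0076, 0.0353]
tcp_rot: [0.691, 0.722, 0.0, -0.0]
contact_force: [-0.7, -0.3, -0.5]
opening: 1.004
finger_force: 0.0
time: 22.85
eef_pos: [0.4361, -0.008, 0.234]
tcp_rot: [0.691, 0.722, 0.002, 0.003]
contact_force: [0.3, -0.4, 1.1]
opening: 1.002
finger_force: 0.0
handle 761 c [ 0.4346 -0.0065] size [0.02   0.0343] ang 92.86 z 0.0783
sole 2922 c [0.4323 0.0435] size [0.024  0.1788] ang 92.49 z 0.0186
```

View pics/w4.png

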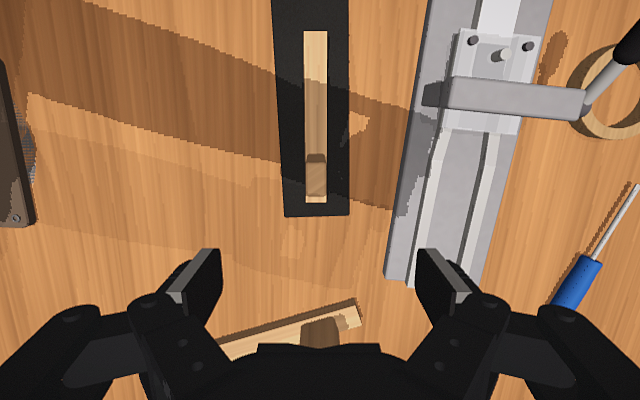

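The stick stands flat on its mat at (315,115), back where it was found. The rails are empty and the bar shows beyond the guard at (500,10).

```bash
python3 -m crank '[[[0,0,0],0,0],[[0,0,0],0,0],[[0,0,0],0,0]]' && python3 -c "
from plant import ctrl
print(ctrl.sign_off())"
```

```text
time: 23.2
eef_pos: [0.4334, -0.0074, 0.2284]
tcp_rot: [0.691, 0.722, -0.001, -0.002]
contact_force: [-0.2, 0.0, 0.3]
opening: 0.999
finger_force: 0.0
the job is handed in; nothing more can be done
None
```

The bar is snug against the stop pad, pressed about 8 N over the drag, and the stick is back on its mat on its sole; the job was handed in at about 23 s, and the sign-off call gave no verdict.

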